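# Line up the microscope objectives by height on the storage rack

### The arm

A 6-joint arm with a two-finger parallel gripper is mounted at the origin on the work surface. World frame = base frame: x ahead of the robot, y to its left, z up, the work surface at z = 0. Lengths are in m, angles in degrees, forces in N, time in s.
With the tool pointing down it reaches from about 0.375 to 0.9 m from the base axis. Payload 3.1 kg.
Tool frame: the origin (TCP) lies at the very end of the fingers, on their centre line; the grasp point (between the pads) lies 19 mm behind it; z points along the fingers, y is the line along which they close (so a half turn about z gives the same grasp; the last joint's range is limited). The gripper opens to 87 mm and grips with 3 to 60 N. Pads are 19 mm wide; open, the fingers measure 117 mm over their backs; the gripper's body (75 mm by 190 mm) begins 51 mm behind the grasp point.
Start: joints at [-81.618, 30.224, 82.088, -0, 67.689, -10.227], TCP at [0.199, -0.592, 0.223] pointing down, gripper open.
Joint ranges: [-176.69, 176.69], [-43.24, 126.21], [12.49, 139.97], [-82, 262], [0, 151.66], [-163.58, 163.58]. Speed limits (degrees/s): [159.86, 159.86, 180, 180, 180, 180].

### API

Orientations are given as a 3x3 rotation matrix whose columns are the frame's x, y, z axes.
In Python, from rig import bot, imaging gives the robot as it stands.
- The arm moves only by the tool drive_tool, never from a script. Its argument "deltas" is text: rows parted by semicolons, each of 5 numbers parted by spaces: the finger opening in mm, from 0 to 87, then the shift along the world's x, y, z in mm, then the turn about the world's z in rad. In form: jaw dx dy dz twist; .... A call has 1 to 12 rows; each row is the pose to reach, as a shift and turn from the pose commanded when the call began; what a row does not reach only later rows make up. A row lasts 1/10 s, in which the tool goes at most 50 mm and 8.59 degrees, less where a joint would pass 70% of its speed; a pose out of reach is approached as far as the arm can. A call with a gripper value outside its range is refused whole. The fingers move at their own pace and stop on an object; the grip force is fixed at half the most. Time passes only in rows, so rows that repeat a pose let the fingers close. It gives the time, the measured TCP pose, the force, the opening and the grip force at its end, in the units of the state.
- bot.read_state(): the state, without advancing time (a new reading comes with each control period).
- imaging.capture(name): name is "scene" or "top" or "wrist"; returns the picture (384x512x3 uint8, red, green, blue); there is no depth.
- imaging.camera_model(name): a dict with "fx", "fy", "cx", "cy" (pixels), "T" (4x4, takes a point from camera to world coordinates). Camera axes: x right, y down, z forward; pixel columns grow to the right and rows downward; lengths in m; the calibration is good to about 2 mm. The wrist camera is an equidistant fisheye: a pixel r from the principal point sees the ray r / f radians off the axis. A picture is of the moment at which its call begins: read the wrist's pose just before it. camera_model takes no time and is no camera call; for the wrist camera it gives the pose at the moment of the call.
- bot.hand_in(): hands the job in; it is judged then, once.
The state is a dict: "time_s": time; "joint_positions": joint angles; "qvel": joint speeds; "tau": joint torques, N m; "position": TCP position; "tcp_rot": TCP orientation; "force": force on the tool from outside, world axes, zero at the start; "moment": the same for the moment, N m; "opening": opening from 0.0 (shut) to 1.0 (fully open); "grasp_force": force on a finger pad.
Only numpy, scipy, OpenCV 4.12 (cv2) and the standard library are available. Lean on these libraries where they do the work, as an engineer would, in place of code of your own. Each camera call takes 0.05 s, during which the arm holds its last target. There are 200 camera calls.

### The job

Put the four microscope objectives away on the blue rack, in order of height: the shortest on the pad beside the red end block, then ever taller towards the grey end, each standing upright at the middle of its own pad. Set them down gently without dropping them or tipping them over, and leave the amber oil bottle standing where it is.

Things in the scene. Friction and masses are not known exactly. Their poses are not given: they have to be found in the camera images.
- obj_red: Microscope objective with a red ring: dark steel barrel, upright, loose, lens up, 36 mm tall in all, about 80 g. Foot 28 mm wide (bottom 4 mm), barrel 34 mm wide from 5 to 24 mm above the underside, its flat top rim and the band below it red; above that a bright nose 20 narrowing to 15 mm wide. Starts on the bench (height 0). Origin: centre of its underside; z up along the barrel; turn about z does not matter.
- obj_yellow: Microscope objective with a yellow ring: dark steel barrel, upright, loose, lens up, 47 mm tall in all, about 100 g. Foot 28 mm wide (bottom 4 mm), barrel 34 mm wide from 5 to 35 mm above the underside, its flat top rim and the band below it yellow; above that a bright nose 20 narrowing to 15 mm wide. Starts on the bench (height 0). Origin: centre of its underside; z up along the barrel; turn about z does not matter.
- obj_blue: Microscope objective with a blue ring: dark steel barrel, upright, loose, lens up, 58 mm tall in all, about 120 g. Foot 28 mm wide (bottom 4 mm), barrel 34 mm wide from 5 to 46 mm above the underside, its flat top rim and the band below it blue; above that a bright nose 20 narrowing to 15 mm wide. Starts on the bench (height 0). Origin: centre of its underside; z up along the barrel; turn about z does not matter.
- obj_white: Microscope objective with a white ring: dark steel barrel, upright, loose, lens up, 69 mm tall in all, about 140 g. Foot 28 mm wide (bottom 4 mm), barrel 34 mm wide from 5 to 57 mm above the underside, its flat top rim and the band below it white; above that a bright nose 20 narrowing to 15 mm wide. Starts on the bench (height 0). Origin: centre of its underside; z up along the barrel; turn about z does not matter.
- pad_a: Round black rubber pad, 44 mm across, 2 mm thick, one of four in a straight row at 64 mm spacing on a fixed blue rack (a flat bar 306 mm x 80 mm, 8 mm thick, lying on the bench); an end pad, next to pad_b. Origin: centre of its underside, 8 mm above the bench; its top is 2 mm above that (10 mm above the bench). Its y axis runs along the row from pad_a to pad_d, x across the row, z up.
- pad_b: Round black rubber pad, 44 mm across, 2 mm thick, one of four in a straight row at 64 mm spacing on a fixed blue rack (a flat bar 306 mm x 80 mm, 8 mm thick, lying on the bench); between pad_a and pad_c. Origin: centre of its underside, 8 mm above the bench; its top is 2 mm above that (10 mm above the bench). Its y axis runs along the row from pad_a to pad_d, x across the row, z up.
- pad_c: Round black rubber pad, 44 mm across, 2 mm thick, one of four in a straight row at 64 mm spacing on a fixed blue rack (a flat bar 306 mm x 80 mm, 8 mm thick, lying on the bench); between pad_b and pad_d. Origin: centre of its underside, 8 mm above the bench; its top is 2 mm above that (10 mm above the bench). Its y axis runs along the row from pad_a to pad_d, x across the row, z up.
- pad_d: Round black rubber pad, 44 mm across, 2 mm thick, one of four in a straight row at 64 mm spacing on a fixed blue rack (a flat bar 306 mm x 80 mm, 8 mm thick, lying on the bench); the other end pad, next to pad_c. Origin: centre of its underside, 8 mm above the bench; its top is 2 mm above that (10 mm above the bench). Its y axis runs along the row from pad_a to pad_d, x across the row, z up.
- red_end: Red end block fixed on one end of the blue rack, 60 mm across the rack x 16 mm along it x 10 mm high (top 18 mm above the bench). Its centre is 43 mm beyond the end pad's centre, in line with the row; it is beside pad_a or pad_d (the other end has a grey block of the same size). Origin: centre of its underside, 8 mm above the bench.
- oil_bottle: Amber glass oil bottle with black cap, 28 mm across, 55 mm tall, loose, upright on the bench; stays where it is. Origin: centre of its underside, z up. It stands in a loose line with the objectives, a black eyepiece (32 mm wide, 40 tall) and a black cap (34 mm wide, 22 tall) between robot and rack; neighbours are at least 60 mm apart centre to centre.

How it is judged (in metres and radians):
At the end, for the whole second after the job is handed in: From the pad beside the red end block: red-ringed (36 mm), yellow (47 mm), blue (58 mm), white (69 mm) objective, each with its centre within 12 mm of its pad's centre, its foot on the pad (within about 4 mm in height), upright within 0.1 rad, released and at rest (((horizontal distance between red_end and pad_a below 0.07 m and horizontal distance between obj_red and pad_a below 0.012 m and z of obj_red in the frame of pad_a between -0.003 and 0.006 m and horizontal distance between obj_yellow and pad_b below 0.012 m and z of obj_yellow in the frame of pad_b between -0.003 and 0.006 m and horizontal distance between obj_blue and pad_c below 0.012 m and z of obj_blue in the frame of pad_c between -0.003 and 0.006 m and horizontal distance between obj_white and pad_d below 0.012 m and z of obj_white in the frame of pad_d between -0.003 and 0.006 m) or (horizontal distance between red_end and pad_d below 0.07 m and horizontal distance between obj_red and pad_d below 0.012 m and z of obj_red in the frame of pad_d between -0.003 and 0.006 m and horizontal distance between obj_yellow and pad_c below 0.012 m and z of obj_yellow in the frame of pad_c between -0.003 and 0.006 m and horizontal distance between obj_blue and pad_b below 0.012 m and z of obj_blue in the frame of pad_b between -0.003 and 0.006 m and horizontal distance between obj_white and pad_a below 0.012 m and z of obj_white in the frame of pad_a between -0.003 and 0.006 m)) and angle between each of obj_red, obj_yellow, obj_blue, obj_white's own z axis and vertical below 0.1 rad and linear speed of each of obj_red, obj_yellow, obj_blue, obj_white below 0.02 m/s and angular speed of each of obj_red, obj_yellow, obj_blue, obj_white below 0.3 rad/s); the robot touches nothing.
It fails at once if an objective is tipped over (leans more than 0.7 rad) (angle between any of obj_red, obj_yellow, obj_blue, obj_white's own z axis and vertical above 0.7 rad).
It fails at once if an objective falls (faster than 0.7 m/s while not held: a drop of about 25 mm) ((linear speed of obj_red above 0.7 m/s and contact force between obj_red and the fingers below 0.05 N) or (linear speed of obj_yellow above 0.7 m/s and contact force between obj_yellow and the fingers below 0.05 N) or (linear speed of obj_blue above 0.7 m/s and contact force between obj_blue and the fingers below 0.05 N) or (linear speed of obj_white above 0.7 m/s and contact force between obj_white and the fingers below 0.05 N)).
It fails at once if an objective is banged on a pad (more than 60 N between objective and pad) (contact force between any of obj_red, obj_yellow, obj_blue, obj_white and pad_a above 60 N or contact force between any of obj_red, obj_yellow, obj_blue, obj_white and pad_b above 60 N or contact force between any of obj_red, obj_yellow, obj_blue, obj_white and pad_c above 60 N or contact force between any of obj_red, obj_yellow, obj_blue, obj_white and pad_d above 60 N).
It fails at once if the oil bottle is pushed more than 25 mm or tipped over (distance of oil_bottle from where it was at the start of the episode above 0.025 m or angle between oil_bottle's own z axis and vertical above 0.5 rad).
It also fails if it takes over 88 s, if anything falls off the work surface, if the arm or the gripper's body presses on something with over 40 N, if the wrist force passes 120 N, or if a joint passes its speed limit or range.

## Working session

There is one attempt and no reset: what is moved stays moved. The work goes in short steps, Python scripts to look and compute and a tool call to move; the robot and the scene stay as the last step left them, time stands still between calls to the robot, and variables do not carry over. Pictures are saved under pics/ and viewed, at most 14 in all, crops included, and the job is handed in when it is done.

Besides the shell and the picture viewer there is one more tool, called after "Emit:" by a JSON object that holds its "fn" and its "kwargs", one argument or row to a line. drive_tool: Moves the arm, as the interface text tells. Its arguments: {"type":"object","properties":{"deltas":{"type":"string"}},"required":["deltas"]}

```bash
mkdir -p pics; ls; python3 - <<'E'
from rig import bot, imaging
import cv2
s=bot.read_state();print(s['time_s'],s['position'],s['tcp_rot'],s['opening'])
for n in ['top','scene']:
    m=imaging.camera_model(n);print(n,m)
    cv2.imwrite(f'pics/{n}0.png',cv2.cvtColor(imaging.capture(n),cv2.COLOR_RGB2BGR))
E
```

```text
pics
0.0 [ 0.19935871 -0.59159415  0.22159053] [[ 9.47722904e-01  3.19094330e-01 -3.23912056e-04]
 [ 3.19094294e-01 -9.47720684e-01  2.08222721e-03]
 [ 3.57448742e-04 -2.07673291e-03 -9.99997780e-01]] 0.999559626957251
top {'fx': 469.2688316595639, 'fy': 469.2688316595639, 'cx': 252.6621151265311, 'cy': 189.26190252095273, 'T': array([[-0.08609614, -0.96801584,  0.23565396,  0.34512288],
       [-0.99627715,  0.0826095 , -0.02464764,  0.01926611],
       [ 0.00439205, -0.23689872, -0.97152442,  0.98181628],
       [ 0.        ,  0.        ,  0.        ,  1.        ]])}
scene {'fx': 499.3291375154573, 'fy': 499.3291375154573, 'cx': 264.5364787898321, 'cy': 189.1263736240233, 'T': array([[-0.23528638,  0.72525368, -0.64702969,  1.25709766],
       [ 0.97188987,  0.16981783, -0.16307048,  0.18712648],
       [-0.00839029, -0.66720986, -0.74482253,  0.80928465],
       [ 0.        ,  0.        ,  0.        ,  1.        ]])}
```

View pics/top0.png

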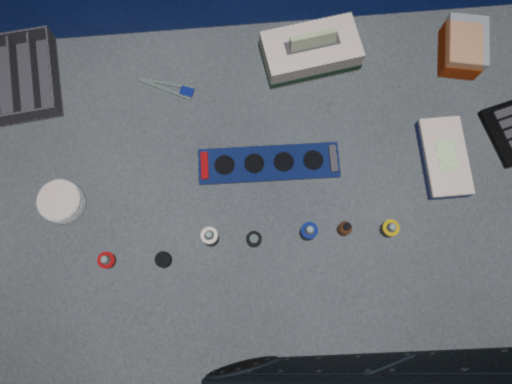

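View pics/scene0.png

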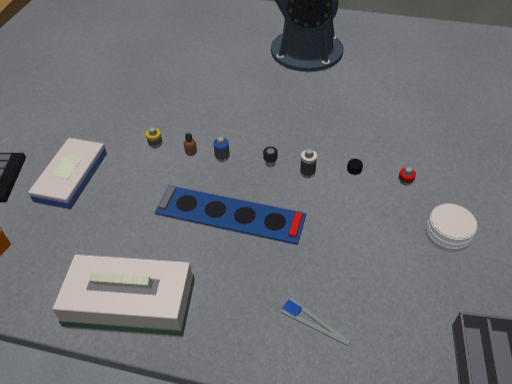

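The top view shows the rack with its red end on the left (204,165) and pads at (225,165), (254,163), (284,161) and (313,160). The objectives are red (106,260), white (209,236), blue (309,231) and yellow (391,228), and the bottle is at (345,228). The scene view agrees.

```bash
cat > h.py <<'E'
import cv2, numpy as np
from rig import bot, imaging
H=dict(red=.024,yellow=.035,blue=.046,white=.057)
def cast(m,uv,z):
    T=m['T']; d=T[:3,:3]@[(uv[0]-m['cx'])/m['fx'],(uv[1]-m['cy'])/m['fy'],1]
    return (T[:3,3]+d*(z-T[2,3])/d[2])[:2]
def masks(im):
    h=cv2.cvtColor(im,cv2.COLOR_RGB2HSV); H_,S,V=[h[...,i].astype(int) for i in range(3)]
    return dict(red=((H_<6)|(H_>174))&(S>150)&(V>90),yellow=(H_>20)&(H_<35)&(S>130)&(V>90),
      blue=(H_>105)&(H_<128)&(S>130)&(V>80),white=(S<40)&(V>170),dark=V<45,amber=(H_>5)&(H_<18)&(S>120))
def near(mask,uv,r=16):
    n,l,st,c=cv2.connectedComponentsWithStats(mask.astype(np.uint8))
    k=[i for i in range(1,n) if st[i,4]>12 and np.hypot(*(c[i]-uv))<r]
    k=max(k,key=lambda i:st[i,4]); hull=cv2.convexHull(np.argwhere(l==k)[:,::-1].astype(np.int32))
    M=cv2.moments(hull); return np.array([M['m10'],M['m01']])/M['m00'],st[k,4]
E
python3 - <<'E'
from h import *
seeds=dict(top=dict(red=(106,260),white=(209,236),blue=(309,231),yellow=(391,228)),scene=dict(red=(408,175),white=(309,157),blue=(221,145),yellow=(154,134)))
P=dict(top=[(225,165),(254,163),(284,161),(313,160)],scene=[(275,222),(245,215),(215,209),(187,203)])
for n in seeds:
    im=imaging.capture(n);m=imaging.camera_model(n);M=masks(im)
    for c,s in seeds[n].items():
        uv,a=near(M[c],s); print(n,c,uv.round(1),a,(cast(m,uv,H[c]-.002)*1000).round(1))
    for s in P[n]:
        uv,a=near(M['dark'],s); print(n,'pad',uv.round(1),a,(cast(m,uv,.010)*1000).round(1))
m=imaging.camera_model('top')
for nm,uv,z in [('bottle',(345,228),.05),('cap',(163,260),.022),('eye',(254,239),.04),('redend',(204,165),.018)]: print(nm,cast(m,uv,z)*1000)
E
```

```text
top red [105.8 259.6] 114 [456.9 304.3]
top white [208.5 234.8] 149 [484.7  91. ]
top blue [308.7 230.2] 131 [ 478.5 -109.8]
top yellow [390.2 227.4] 101 [ 471.4 -277.9]Traceback (most recent call last):
  File "<stdin>", line 9, in <module>
  File "h.py", line 14, in near
    k=max(k,key=lambda i:st[i,4]); hull=cv2.convexHull(np.argwhere(l==k)[:,::-1].astype(np.int32))
ValueError: max() iterable argument is empty
```

```bash
python3 - <<'E'
from h import *
seeds=dict(top={},scene=dict(red=(408,175),white=(309,157),blue=(221,145),yellow=(154,134)))
P=dict(top=[(225,165),(254,163),(284,161),(313,160)],scene=[(275,222),(245,215),(215,209),(187,203)])
for n in seeds:
    im=imaging.capture(n);m=imaging.camera_model(n);M=masks(im)
    for c,s in seeds[n].items():
        try: uv,a=near(M[c],s); print(n,c,uv.round(1),a,(cast(m,uv,H[c]-.002)*1000).round(1))
        except Exception as e: print(c,e)
    for s in P[n]:
        w=np.zeros(im.shape[:2],bool); w[s[1]-12:s[1]+13,s[0]-14:s[0]+15]=1
        try: uv,a=near((im.max(2)<50)&w,s); print(n,'pad',uv.round(1),a,(cast(m,uv,.010)*1000).round(1))
        except Exception as e: print(im[s[1],s[0]],im[s[1]+14,s[0]],e)
m=imaging.camera_model('top')
for nm,uv,z in [('bottle',(345,228),.05),('cap',(163,260),.022),('eye',(254,239),.04),('redend',(204,165),.018)]: print(nm,(cast(m,uv,z)*1000).round())
E
```

```text
[44 46 50] [ 56  83 133] max() iterable argument is empty
top pad [251.9 162.2] 16 [641.  -9.]
[44 45 50] [ 53  84 133] max() iterable argument is empty
[42 46 50] [ 53  85 134] max() iterable argument is empty
scene red [407.3 173.5] 93 [458.3 305.8]
scene white [308.6 155.1] 58 [484.4  91.4]
scene blue [220.5 143.4] 78 [ 481.  -109.1]
scene yellow [152.7 133.9] 77 [ 474.7 -276.4]
scene pad [274.5 221.1] 265 [642.9  52.4]
scene pad [244.5 214.8] 256 [641.  -11.4]
scene pad [215.  208.7] 251 [639.4 -75.2]
scene pad [186.3 202.9] 237 [ 637.9 -138.8]
bottle [ 476. -182.]
cap [446. 189.]
eye [471.   2.]
redend [641.  94.]
```

Emit:
{"fn": "drive_tool", "kwargs": {
  "deltas": "87 274 315 -90 1.246; 87 274 315 -90 1.246; 87 274 315 -90 1.246; 87 274 315 -90 1.246; 87 274 315 -90 1.246; 87 274 315 -90 1.246; 87 274 315 -90 1.246; 87 274 315 -90 1.246; 87 274 315 -90 1.246; 87 274 315 -90 1.246; 87 274 315 -90 1.246; 87 274 315 -90 1.246"
}}

```text
time_s: 1.45
position: [0.4732, -0.2784, 0.1328]
tcp_rot: [[0.001, 1.0, 0.0], [1.0, -0.001, -0.001], [-0.001, 0.0, -1.0]]
force: [-0.5, 0.2, 0.1]
opening: 1.0
grasp_force: 0.0
```

Now one close look with the wrist camera before I descend.

```bash
python3 - <<'E'
from h import *
m=imaging.camera_model('wrist');im=imaging.capture('wrist')
cv2.imwrite('pics/w1.png',cv2.cvtColor(im,cv2.COLOR_RGB2BGR))
print(bot.read_state()['position'],m)
n,l,st,c=cv2.connectedComponentsWithStats(masks(im)['yellow'].astype(np.uint8))
T=m['T']
for i in range(1,n):
    if st[i,4]<60: continue
    M=cv2.moments(cv2.convexHull(np.argwhere(l==i)[:,::-1].astype(np.int32)));uv=np.array([M['m10'],M['m01']])/M['m00']
    d=(uv-[m['cx'],m['cy']])/m['fx'];r=np.hypot(*d);v=np.r_[d/r*np.sin(r),np.cos(r)];d=T[:3,:3]@v
    print(uv,st[i,4],(T[:3,3]+d*(.033-T[2,3])/d[2]))
E
```

```text
[ 0.47303012 -0.27862234  0.13287222] {'fx': 297.3186396354542, 'fy': 297.3186396354542, 'cx': 255.45294979121735, 'cy': 190.37558672869764, 'T': array([[ 9.99997066e-01, -2.40911085e-03,  2.52883350e-04,
         4.73000420e-01],
       [-2.24699091e-03, -9.61535063e-01, -2.74673030e-01,
        -2.03435189e-01],
       [ 9.04873984e-04,  2.74671656e-01, -9.61537655e-01,
         2.93284355e-01],
       [ 0.00000000e+00,  0.00000000e+00,  0.00000000e+00,
         1.00000000e+00]])}
[253.25670855 190.86086552] 753 [ 0.47106731 -0.27824277  0.033     ]
[102.87371512 265.89207048] 98 [ 0.30266707 -0.3649713   0.033     ]
[407.66126126 265.06186186] 125 [ 0.64250542 -0.36477789  0.033     ]
```

View pics/w1.png

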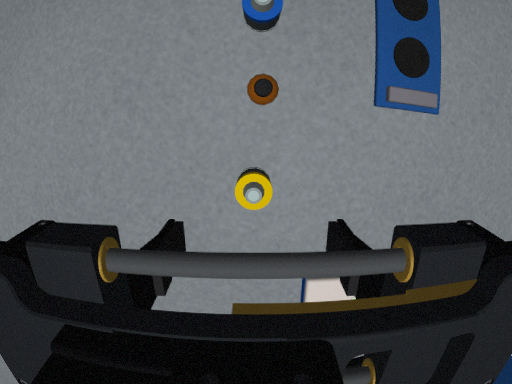

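Yellow sits between the fingers in line (253,191), about (0.471,-0.278), so I descend and grip.

Emit:
{"fn": "drive_tool", "kwargs": {
  "deltas": "87 -1 0 -45 0; 87 -1 0 -85 0; 87 -1 0 -115 0; 87 -1 0 -125 0; 87 -1 0 -128 0; 87 -1 0 -128 0; 25 -1 0 -128 0; 25 -1 0 -128 0; 25 -1 0 -128 0; 25 -1 0 -128 0; 25 -1 0 -128 0; 25 -1 0 -128 0"
}}

```text
time_s: 2.7
position: [0.4725, -0.2772, 0.0046]
tcp_rot: [[-0.0, 1.0, 0.0], [1.0, 0.0, -0.0], [-0.0, 0.0, -1.0]]
force: [0.1, -0.4, 0.5]
opening: 0.537
grasp_force: 0.0
```

Emit:
{"fn": "drive_tool", "kwargs": {
  "deltas": "25 0 0 0 0; 25 0 0 0 0; 25 0 0 0 0; 25 0 0 0 0; 25 0 0 0 0"
}}

```text
time_s: 3.2
position: [0.4724, -0.2772, 0.0045]
tcp_rot: [[-0.0, 1.0, -0.0], [1.0, 0.0, 0.0], [0.0, -0.0, -1.0]]
force: [0.0, 0.8, -0.1]
opening: 0.378
grasp_force: 30.0
```

Emit:
{"fn": "drive_tool", "kwargs": {
  "deltas": "25 0 0 30 0; 25 0 0 70 0; 25 20 32 90 0; 25 48 76 90 0; 25 74 116 90 0; 25 100 158 90 0; 25 126 198 90 0; 25 150 236 85 0; 25 168 266 60 0; 25 168 266 40 0; 25 168 266 40 0; 25 168 266 40 0"
}}

```text
time_s: 4.4
position: [0.6397, -0.0113, 0.044]
tcp_rot: [[0.0, 1.0, -0.002], [1.0, -0.0, 0.0], [0.0, -0.002, -1.0]]
force: [-0.4, -0.6, -0.5]
opening: 0.379
grasp_force: 30.0
```

Emit:
{"fn": "drive_tool", "kwargs": {
  "deltas": "25 0 0 -12 0; 25 0 0 -20 0; 25 0 0 -25 0; 25 0 0 -28 0; 25 0 0 -28 0"
}}

```text
time_s: 4.9
position: [0.6401, -0.0115, 0.0161]
tcp_rot: [[0.0, 1.0, -0.001], [1.0, -0.0, 0.0], [0.0, -0.001, -1.0]]
force: [-0.7, 0.2, -1.6]
opening: 0.381
grasp_force: 30.0
```

Emit:
{"fn": "drive_tool", "kwargs": {
  "deltas": "25 1 0 -1 0; 25 1 0 -1.5 0; 25 1 0 -2 0; 25 1 0 -2 0"
}}

```text
time_s: 5.3
position: [0.6415, -0.0112, 0.0147]
tcp_rot: [[-0.0, 1.0, 0.0], [1.0, 0.0, -0.0], [-0.0, 0.0, -1.0]]
force: [0.3, 0.6, -0.5]
opening: 0.385
grasp_force: 30.0
```

Emit:
{"fn": "drive_tool", "kwargs": {
  "deltas": "87 0 0 0 0; 87 0 0 0 0; 87 0 0 0 0; 87 0 0 0 0; 87 0 0 0 0; 87 0 0 0 0; 87 0 0 20 0; 87 0 0 60 0; 87 0 0 105 0; 87 -40 -25 110 0; 87 -80 -49 110 0; 87 -120 -74 110 0"
}}

```text
time_s: 6.5
position: [0.5206, -0.0857, 0.1254]
tcp_rot: [[-0.002, 1.0, 0.002], [1.0, 0.002, -0.001], [-0.001, 0.002, -1.0]]
force: [-0.5, -1.1, -0.5]
opening: 0.996
grasp_force: 0.0
```

Emit:
{"fn": "drive_tool", "kwargs": {
  "deltas": "87 -41 -24 0 0; 87 -41 -24 0 0; 87 -41 -24 0 0; 87 -41 -24 0 0"
}}

```text
time_s: 6.9
position: [0.4821, -0.1095, 0.1249]
tcp_rot: [[-0.0, 1.0, 0.002], [1.0, 0.0, -0.001], [-0.001, 0.002, -1.0]]
force: [-0.5, -0.2, -0.7]
opening: 0.996
grasp_force: 0.0
```

```bash
cat >> h.py <<'E'
def wrist(c,z,amin=150):
    m=imaging.camera_model('wrist');im=imaging.capture('wrist');T=m['T']
    n,l,st,_=cv2.connectedComponentsWithStats(masks(im)[c].astype(np.uint8))
    for i in range(1,n):
        if st[i,4]<amin: continue
        M=cv2.moments(cv2.convexHull(np.argwhere(l==i)[:,::-1].astype(np.int32)));uv=np.array([M['m10'],M['m01']])/M['m00']
        d=(uv-[m['cx'],m['cy']])/m['fx'];r=np.hypot(*d);d=T[:3,:3]@np.r_[d/r*np.sin(r),np.cos(r)]
        print(c,uv.round(),st[i,4],((T[:3,3]+d*(z-T[2,3])/d[2])*1000).round(1))
    return im
E
python3 - <<'E'
from h import *
im=wrist('blue',.044);print(bot.read_state()['position'])
cv2.imwrite('pics/w2.png',cv2.cvtColor(im,cv2.COLOR_RGB2BGR))
E
```

```text
blue [401. 119.] 9949 [609.4 -38.6  44. ]
blue [252. 197.] 851 [ 478.8 -109.8   44. ]
blue [505. 373.] 275 [ 970.6 -476.3   44. ]
[ 0.48216975 -0.10928917  0.12479345]
```

View pics/w2.png

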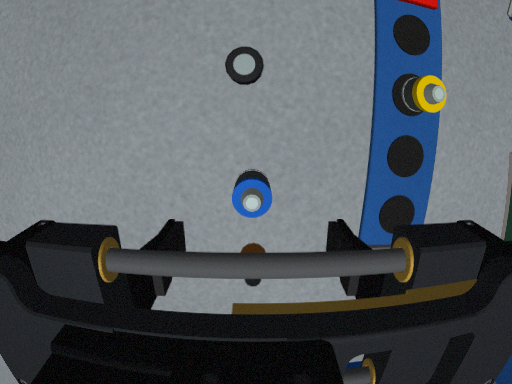

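Yellow stands upright on the second pad (410,95). Blue is at (252,197), about (0.479,-0.110).

Emit:
{"fn": "drive_tool", "kwargs": {
  "deltas": "87 -2 -1 -45 0; 87 -2 -1 -85 0; 87 -2 -1 -105 0; 87 -2 -1 -115 0; 60 -2 -1 -117 0; 25 -2 -1 -117 0; 25 -2 -1 -117 0; 25 -2 -1 -117 0; 25 -2 -1 -117 0; 25 -2 -1 -117 0; 25 -2 -1 -117 0; 25 -2 -1 -117 0"
}}

```text
time_s: 8.15
position: [0.4786, -0.1104, 0.0077]
tcp_rot: [[0.0, 1.0, 0.0], [1.0, -0.0, -0.0], [-0.0, 0.0, -1.0]]
force: [0.5, -0.6, 2.0]
opening: 0.383
grasp_force: 30.0
```

Emit:
{"fn": "drive_tool", "kwargs": {
  "deltas": "25 0 0 0 0; 25 0 0 0 0; 25 0 0 0 0; 25 0 0 0 0"
}}

```text
time_s: 8.55
position: [0.4786, -0.1104, 0.0077]
tcp_rot: [[0.0, 1.0, 0.0], [1.0, -0.0, -0.0], [-0.0, 0.0, -1.0]]
force: [0.4, -0.6, 3.4]
opening: 0.383
grasp_force: 30.0
```

Emit:
{"fn": "drive_tool", "kwargs": {
  "deltas": "25 0 0 35 0; 25 15 3 70 0; 25 55 12 75 0; 25 100 22 75 0; 25 140 31 70 0; 25 161 35 50 0; 25 161 35 35 0; 25 161 35 25 0; 25 161 35 18 0; 25 161 35 14 0; 25 161 35 12 0; 25 161 35 12 0"
}}

```text
time_s: 9.75
position: [0.6392, -0.0756, 0.0198]
tcp_rot: [[0.001, 1.0, -0.0], [1.0, -0.001, 0.0], [0.0, -0.0, -1.0]]
force: [0.3, -0.8, -2.0]
opening: 0.383
grasp_force: 30.0
```

Emit:
{"fn": "drive_tool", "kwargs": {
  "deltas": "25 0 0 -1 0; 25 0 0 -1.5 0; 25 0 0 -2 0; 25 0 0 -2 0"
}}

```text
time_s: 10.15
position: [0.6396, -0.0753, 0.0178]
tcp_rot: [[-0.0, 1.0, 0.0], [1.0, 0.0, -0.0], [-0.0, 0.0, -1.0]]
force: [-0.2, -0.4, -1.6]
opening: 0.382
grasp_force: 30.0
```

Emit:
{"fn": "drive_tool", "kwargs": {
  "deltas": "87 0 0 0 0; 87 0 0 0 0; 87 0 0 0 0; 87 0 0 0 0; 87 0 0 0 0; 87 0 0 0 0; 87 0 0 20 0; 87 0 0 60 0; 87 0 0 105 0; 87 -30 32 110 0; 87 -62 66 110 0; 87 -95 102 110 0"
}}

```text
time_s: 11.35
position: [0.544, 0.0272, 0.1284]
tcp_rot: [[0.002, 1.0, 0.002], [1.0, -0.002, -0.0], [-0.0, 0.002, -1.0]]
force: [-0.6, 0.9, -0.2]
opening: 0.998
grasp_force: 0.0
```

Emit:
{"fn": "drive_tool", "kwargs": {
  "deltas": "87 -33 35 0 0; 87 -60 64 0 0; 87 -60 64 0 0; 87 -60 64 0 0; 87 -60 64 0 0"
}}

```text
time_s: 11.85
position: [0.4862, 0.0902, 0.1279]
tcp_rot: [[0.0, 1.0, 0.003], [1.0, -0.0, -0.0], [-0.0, 0.003, -1.0]]
force: [-0.8, 0.1, -1.4]
opening: 0.998
grasp_force: 0.0
```

```bash
python3 - <<'E'
from h import *
im=wrist('white',.055);print(bot.read_state()['position'])
cv2.imwrite('pics/w3.png',cv2.cvtColor(im,cv2.COLOR_RGB2BGR))
E
```

```text
white [253. 200.] 867 [484.4  90.   55. ]
[0.48623486 0.08993054 0.12779262]
```

View pics/w3.png

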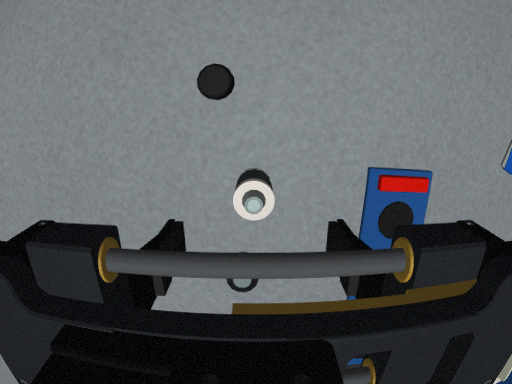

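White is centred between the fingers at (253,200), about (0.484,0.090).

Emit:
{"fn": "drive_tool", "kwargs": {
  "deltas": "87 -2 0 -45 0; 87 -2 0 -85 0; 87 -2 0 -103 0; 87 -2 0 -112 0; 60 -2 0 -114 0; 25 -2 0 -114 0; 25 -2 0 -114 0; 25 -2 0 -114 0; 25 -2 0 -114 0; 25 -2 0 -114 0; 25 -2 0 -114 0; 25 -2 0 -114 0"
}}

```text
time_s: 13.1
position: [0.4831, 0.0907, 0.0138]
tcp_rot: [[-0.0, 1.0, 0.001], [1.0, 0.0, -0.0], [-0.0, 0.001, -1.0]]
force: [0.6, -0.3, 1.5]
opening: 0.38
grasp_force: 30.0
```

Emit:
{"fn": "drive_tool", "kwargs": {
  "deltas": "25 0 0 0 0; 25 0 0 0 0; 25 0 0 0 0"
}}

```text
time_s: 13.4
position: [0.4831, 0.0907, 0.0138]
tcp_rot: [[0.0, 1.0, 0.001], [1.0, -0.0, 0.0], [0.0, 0.001, -1.0]]
force: [1.0, 0.7, 3.5]
opening: 0.385
grasp_force: 30.0
```

Emit:
{"fn": "drive_tool", "kwargs": {
  "deltas": "25 0 0 35 0; 25 0 0 75 0; 25 15 -22 100 0; 25 40 -60 100 0; 25 66 -98 100 0; 25 92 -136 100 0; 25 118 -174 100 0; 25 142 -210 100 0; 25 155 -230 100 0; 25 155 -230 80 0; 25 155 -230 50 0; 25 155 -230 40 0"
}}

```text
time_s: 14.6
position: [0.634, -0.1384, 0.0497]
tcp_rot: [[0.001, 1.0, -0.008], [1.0, -0.001, 0.003], [0.003, -0.008, -1.0]]
force: [-0.8, 1.0, -0.8]
opening: 0.383
grasp_force: 30.0
```

Emit:
{"fn": "drive_tool", "kwargs": {
  "deltas": "25 0 0 -12 0; 25 0 0 -20 0; 25 0 0 -25 0; 25 0 0 -28 0; 25 0 0 -28 0; 25 0 0 -29 0; 25 0 0 -30 0; 25 0 0 -30 0"
}}

```text
time_s: 15.4
position: [0.6377, -0.1394, 0.0239]
tcp_rot: [[-0.0, 1.0, 0.001], [1.0, 0.0, -0.0], [-0.0, 0.001, -1.0]]
force: [-0.1, 0.8, -0.7]
opening: 0.381
grasp_force: 30.0
```

Emit:
{"fn": "drive_tool", "kwargs": {
  "deltas": "87 0 0 0 0; 87 0 0 0 0; 87 0 0 0 0; 87 0 0 0 0; 87 0 0 0 0; 87 0 0 0 0; 87 0 0 20 0; 87 0 0 60 0; 87 0 0 100 0; 87 -16 41 105 0; 87 -32 82 105 0; 87 -49 123 105 0"
}}

```text
time_s: 16.6
position: [0.5883, -0.0155, 0.1294]
tcp_rot: [[0.001, 1.0, 0.002], [1.0, -0.001, -0.0], [-0.0, 0.002, -1.0]]
force: [0.3, 0.6, -0.2]
opening: 0.993
grasp_force: 0.0
```

Emit:
{"fn": "drive_tool", "kwargs": {
  "deltas": "87 -131 321 0 0; 87 -131 321 0 0; 87 -131 321 0 0; 87 -131 321 0 0; 87 -131 321 0 0; 87 -131 321 0 0; 87 -131 321 0 0; 87 -131 321 0 0; 87 -131 321 0 0; 87 -131 321 0 0; 87 -131 321 0 0"
}}

```text
time_s: 17.7
position: [0.4583, 0.3034, 0.1286]
tcp_rot: [[0.002, 1.0, 0.0], [1.0, -0.002, -0.0], [-0.0, 0.0, -1.0]]
force: [0.3, -0.7, 0.0]
opening: 0.998
grasp_force: 0.0
```

```bash
python3 - <<'E'
from h import *
im=wrist('red',.022);print(bot.read_state()['position'])
t=imaging.capture('top'); t=cv2.resize(t[130:260,170:400],None,fx=3,fy=3)
cv2.imwrite('pics/t4.png',cv2.cvtColor(t,cv2.COLOR_RGB2BGR))
E
```

```text
red [254. 188.] 700 [457.2 304.8  22. ]
[0.45829812 0.30334908 0.12853538]
```

View pics/t4.png

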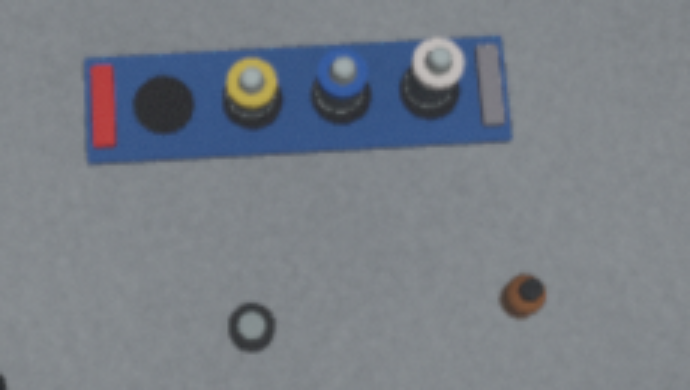

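The crop shows yellow, blue and white standing on pads 2–4 (yellow (252,85), blue (342,75), white (438,65)), with the bottle where it was. Next I grip red at (0.457,0.305).

Emit:
{"fn": "drive_tool", "kwargs": {
  "deltas": "87 -1 1 -45 0; 87 -1 1 -85 0; 87 -1 1 -112 0; 87 -1 1 -122 0; 60 -1 1 -125 0; 25 -1 1 -125 0; 25 -1 1 -125 0; 25 -1 1 -125 0; 25 -1 1 -125 0; 25 -1 1 -125 0; 25 -1 1 -125 0; 25 -1 1 -125 0"
}}

```text
time_s: 19.0
position: [0.4566, 0.3058, 0.0038]
tcp_rot: [[-0.0, 1.0, 0.001], [1.0, 0.0, 0.0], [0.0, 0.001, -1.0]]
force: [0.4, -0.3, 1.7]
opening: 0.377
grasp_force: 30.0
```

Emit:
{"fn": "drive_tool", "kwargs": {
  "deltas": "25 0 0 0 0; 25 0 0 0 0; 25 0 0 0 0"
}}

```text
time_s: 19.3
position: [0.4567, 0.3058, 0.0038]
tcp_rot: [[-0.0, 1.0, 0.0], [1.0, 0.0, 0.0], [0.0, 0.0, -1.0]]
force: [-0.6, -0.1, 3.2]
opening: 0.377
grasp_force: 30.0
```

Emit:
{"fn": "drive_tool", "kwargs": {
  "deltas": "25 0 0 35 0; 25 0 0 75 0; 25 22 -30 90 0; 25 48 -65 90 0; 25 74 -101 90 0; 25 100 -136 90 0; 25 126 -171 90 0; 25 152 -207 90 0; 25 175 -238 85 0; 25 186 -253 60 0; 25 186 -253 40 0; 25 186 -253 40 0"
}}

```text
time_s: 20.5
position: [0.6395, 0.052, 0.0398]
tcp_rot: [[0.002, 1.0, -0.008], [1.0, -0.002, 0.001], [0.001, -0.008, -1.0]]
force: [-1.3, -0.7, -0.9]
opening: 0.378
grasp_force: 30.0
```

Emit:
{"fn": "drive_tool", "kwargs": {
  "deltas": "25 0 0 -12 0; 25 0 0 -20 0; 25 0 0 -25 0; 25 0 0 -28 0; 25 0 0 -28 0; 25 0 0 -29 0; 25 0 0 -30 0; 25 0 0 -30 0"
}}

```text
time_s: 21.3
position: [0.6428, 0.0527, 0.0139]
tcp_rot: [[-0.0, 1.0, 0.001], [1.0, 0.0, -0.0], [-0.0, 0.001, -1.0]]
force: [-0.4, -0.4, -0.1]
opening: 0.38
grasp_force: 30.0
```

Emit:
{"fn": "drive_tool", "kwargs": {
  "deltas": "87 0 0 0 0; 87 0 0 0 0; 87 0 0 0 0; 87 0 0 0 0; 87 0 0 0 0; 87 0 0 0 0; 87 0 0 20 0; 87 0 0 60 0; 87 0 0 100 0; 87 -40 10 120 0; 87 -80 20 120 0; 87 -120 30 120 0"
}}

```text
time_s: 22.5
position: [0.5218, 0.0829, 0.1347]
tcp_rot: [[0.0, 1.0, 0.003], [1.0, -0.0, -0.0], [-0.0, 0.003, -1.0]]
force: [0.5, 0.7, -0.2]
opening: 1.0
grasp_force: 0.0
```

Emit:
{"fn": "drive_tool", "kwargs": {
  "deltas": "87 -30 45 30 0; 87 -30 90 30 0; 87 -30 135 30 0; 87 -30 180 30 0; 87 -30 225 30 0; 87 -30 225 30 0; 87 -30 225 30 0; 87 -30 225 30 0"
}}

```text
time_s: 23.3
position: [0.4921, 0.3067, 0.1633]
tcp_rot: [[0.0, 1.0, -0.001], [1.0, -0.0, -0.001], [-0.001, -0.001, -1.0]]
force: [0.5, -0.5, 0.3]
opening: 1.002
grasp_force: 0.0
```

```bash
python3 - <<'E'
from h import *
for n,c in [('top',(130,250,170,400)),('scene',(110,260,130,330))]:
    t=imaging.capture(n)[c[0]:c[1],c[2]:c[3]]; t=cv2.resize(t,None,fx=3,fy=3)
    cv2.imwrite(f'pics/{n}5.png',cv2.cvtColor(t,cv2.COLOR_RGB2BGR))
m=imaging.camera_model('scene');M=masks(imaging.capture('scene'))
T=np.linalg.inv(m['T'])
for c,p in dict(red=(.642,.0525),yellow=(.641,-.011),blue=(.640,-.075),white=(.638,-.139)).items():
    z=H[c]+.008;q=T[:3]@[*p,z,1]; s=(q[0]/q[2]*m['fx']+m['cx'],q[1]/q[2]*m['fy']+m['cy'])
    try: uv,a=near(M[c],s,8);print(c,a,(cast(m,uv,z)*1000).round(1))
    except Exception as e: print(c,e)
E
```

```text
red 113 [644.   52.9]
yellow 116 [643.3 -10.8]
blue max() iterable argument is empty
white 73 [ 637.6 -139.6]
```

View pics/top5.png

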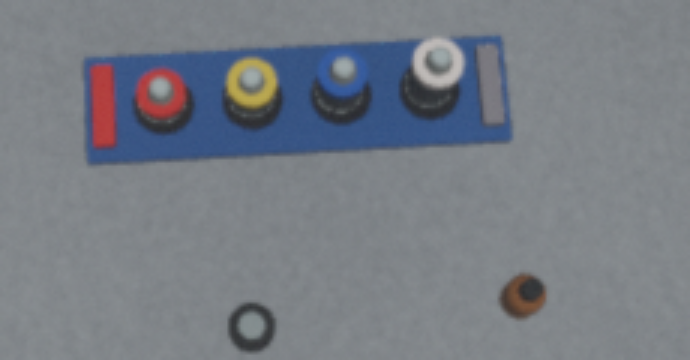

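View pics/scene5.png

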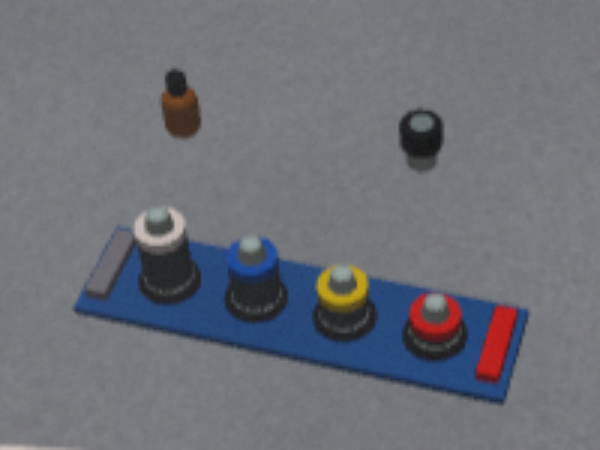

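All four stand upright and centred on their pads in both views: red (435,320), yellow (342,290), blue (253,265) and white (160,240) in the scene crop. The bottle hasn't moved and the gripper is clear.

```bash
python3 -c "
from rig import bot
print(bot.hand_in())"
```

```text
the job is handed in; nothing more can be done
None
```

The job is handed in: red, yellow, blue and white stand upright, centred on their pads in height order from the red end, and the oil bottle is where it was; hand-in gave no verdict.

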